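Feed the vial rack one row with the hand wheel

ROBOT

A 6-joint arm with a two-finger parallel gripper is mounted at the origin on the work surface. World frame = base frame: x ahead of the robot, y to its left, z up, the work surface at z = 0. Lengths are in mm, angles in degrees, forces in N, time in s.
With the tool pointing down it reaches from about 325 to 925 mm from the base axis. Payload 3.1 kg.
Tool frame: the origin (TCP) lies on the centre line of the jaws, within the pads' length; the fingertips stand 8 mm ahead of it and the grasp point (between the pads) lies 11 mm behind it (bot.tcp_to_tips is the distance from the TCP to the fingertips, in mm); z points along the fingers, y is the line along which they close (so a half turn about z gives the same grasp; the last joint's range is limited). The gripper opens to 85 mm and grips with 20 to 120 N. Pads are 22 mm wide; open, the fingers measure 114 mm over their backs; the gripper's body (76 mm by 85 mm) begins 54 mm behind the grasp point. The pads swing forward as they close: fully open they stand 13 mm farther back than shut.
Start: joints at [-79.71, 12.427, 92.441, -0, 75.132, -6.429], TCP at [179.819, -598.585, 239.3] pointing down, gripper open.
Joint ranges: [-157.48, 157.48], [-44.54, 120.13], [17.64, 146.25], [-64.5, 244.5], [7.68, 150.69], [-147.95, 147.95]. Speed limits (degrees/s): [159.86, 159.86, 180, 180, 180, 180].

INTERFACE

Orientations are given as a 3x3 rotation matrix whose columns are the frame's x, y, z axes.
In Python, from cell import bot gives the robot as it stands.
- The arm moves only by the tool apply_moves, never from a script. Its argument "deltas" is a list of rows, each a list of 2 entries, a list of its own where there are three numbers: the shift along the tool's x, y, z in units of 40 mm (1.0 is 40 mm), then the turn, a rotation vector about the tool's x, y, z in units of 5 degrees (1.0 is 5 degrees). In form: [[[x, y, z], [wx, wy, wz]], ...]. A call has 1 to 10 rows; each row is the pose to reach, as a shift and turn from the pose commanded when the call began, along the tool's axes at that moment; what a row does not reach only later rows make up. A row lasts 1/12 s, in which the tool goes at most 41.7 mm and 7.16 degrees, less where a joint would pass 70% of its speed; a pose out of reach is approached as far as the arm can. A call with a gripper value outside its range is refused whole. "fingers" is the opening, from 0 (shut) to 1 (fully open), set as the call begins (left out, the last holds). The fingers move at their own pace and stop on an object; the grip force is fixed at half the most. Time passes only in rows, so rows that repeat a pose let the fingers close. It gives the time, the measured TCP pose, the force, the opening and the grip force at its end, in the units of the state.
- bot.get_state(): the state, without advancing time (a new reading comes with each control period).
- bot.camera(name): name is "scene" or "top" or "wrist"; returns a dict with "color" (400x640x3 uint8, blue, green, red), "fx", "fy", "cx", "cy" (pixels), "R" (3x3) and "t" (3): a world point X has camera coordinates R X + t. Camera axes: x right, y down, z forward; pixel columns grow to the right and rows downward; lengths in mm; the calibration is good to about 2 mm. A picture is of the moment at which its call begins. There is no depth.
- bot.hand_in(): hands the job in; it is judged then, once.
The state is a dict: "clock": time; "joint_positions": joint angles; "joint_vel": joint speeds; "joint_torque": joint torques, N m; "ee_pos": TCP position; "eef_rot": TCP orientation; "ft_force": force on the tool from outside, world axes, zero at the start; "ft_torque": the same for the moment, N m; "grip_width": finger opening in mm; "finger_force": force on a finger pad.
Only numpy, scipy, OpenCV 4.12 (cv2) and the standard library are available. Lean on these libraries where they do the work, as an engineer would, in place of code of your own. Each camera call takes 0.05 s, during which the arm holds its last target. There are 200 camera calls.

TASK

Feed the vial rack on by one row: with the fingertips, push the feeder's hand wheel round by its upright handle, clockwise as seen from above, through exactly one full turn, so that the handle comes back to where it stood, then leave it. Push gently and do not pinch the handle. Leave the bottle, the jar and the tube rack on the bench as they stand.

Things in the scene. Friction and masses are not known exactly. Their poses are not given: they have to be found in the camera images.
- wheel_hub (a point): Centre of the top of the hub of a horizontal aluminium hand wheel (vertical axis), 98 mm above the bench. The hub is 34 mm across. The round rim, 14 mm thick, has its centre line at 70 mm radius; rim and spokes reach 93 mm above the bench. Three spokes, 120 degrees apart, one of which ends under the handle. The wheel stands on a fixed column with a 150 mm square dark steel foot.
- handle: The brown wooden upright handle of the wheel: a round grip 21 mm in diameter and 54 mm tall that spins freely on its pin, standing on the rim 70 mm from the wheel axis. Origin on the grip's axis at its foot, 95 mm above the bench; its top is 149 mm above the bench. Nothing else on the wheel rises beside it.
- wheel (a joint): Angle of the hand wheel, rad: grows as the wheel turns clockwise seen from above, 6.283 per turn. It starts anywhere from 0 to 5.0 and has end stops at -0.4 and 12.0. It turns stiffly (0.14 N m, about 2 N at the handle) and stays where it is left. Each full turn clockwise moves the vial rack 30 mm towards the reader.
- rack_center (a point): Centre of the vial rack that the wheel drives through a gear: a grey block 80 mm by 122 mm with 4 rows of 3 capped vials, rows 30 mm apart, clamped on the feeder's slide on the far side of the wheel, 175 mm from the wheel axis. It slides towards the white reader hood at the end of the track. The highest vial is 83 mm, the reader hood 121 mm above the bench. It is moved only by the wheel.
- feeder: The fixed feeder that carries wheel, slide and reader; it is screwed down. Origin on the wheel axis at bench height; x points from the wheel to the slide, y along the slide to the reader hood (which covers x 109 to 241 mm, y 70 to 250 mm).
- amber_bottle: Bystander: capped amber glass bottle, 60 mm across, 125 mm tall, loose, beside the feeder. Origin at the centre of its underside.
- clear_jar: Bystander: capped clear jar, 70 mm across, 95 mm tall, loose, beside the feeder. Origin at the centre of its underside.
- tube_rack: Bystander: blue rack of microtubes, 75 by 120 mm, 53 mm tall, loose, beside the feeder. Origin at the centre of its underside.

How it is judged (in metres and radians):
On the way, in this order (a step that is already met when the one before it is completed fails the run):
1. the fingers push the handle and the rack is on its way through the first half of its row (contact force between the fingers and handle above 0.3 N and distance of rack_center from where it was at the start of the episode between 0.003 and 0.014 m), for 0.04 s.
2. the fingers push the handle and the rack is on its way through the second half of its row (contact force between the fingers and handle above 0.3 N and distance of rack_center from where it was at the start of the episode between 0.015 and 0.029 m), for 0.04 s.
At the end, for the whole second after the job is handed in: The wheel has been pushed one full turn clockwise and is at rest: the rack has moved on 30 mm, within 1.2 mm (14 degrees of the wheel), and the handle is back within 18 mm of where it stood; the bottle, the jar and the tube rack stand upright within 20 mm of their places (distance of rack_center from where it was at the start of the episode between 0.0288 and 0.0312 m and distance of handle from where it was at the start of the episode below 0.018 m and velocity of joint wheel between -0.05 and 0.05 rad/s and distance of each of amber_bottle, clear_jar, tube_rack from where it was at the start of the episode below 0.02 m and angle between each of amber_bottle, clear_jar, tube_rack's own z axis and vertical below 0.15 rad); the robot touches nothing.
It fails at once if the handle is pinched or pushed hard: more than 30 N between fingers and handle (contact force between the fingers and handle above 30 N).
It fails at once if a bystander is moved more than 20 mm, lifted or knocked over (distance of any of amber_bottle, clear_jar, tube_rack from where it was at the start of the episode above 0.02 m or angle between any of amber_bottle, clear_jar, tube_rack's own z axis and vertical above 0.3 rad).
It also fails if it takes over 64 s, if anything falls off the work surface, if the arm or the gripper's body presses on something with over 40 N, if the wrist force passes 120 N, or if a joint passes its speed limit or range.

## Working session

There is one attempt and no reset: what is moved stays moved. The work goes in short steps, Python scripts to look and compute and a tool call to move; the robot and the scene stay as the last step left them, time stands still between calls to the robot, and variables do not carry over. Pictures are saved under pics/ and viewed, at most 10 in all, crops included, and the job is handed in when it is done.

Besides the shell and the picture viewer there is one more tool, called after "Call:" as a command line: name --argument value ..., lists and objects as JSON in quotes. apply_moves: Moves the arm, as the interface text tells. Its arguments: {"type":"object","properties":{"deltas":{"type":"array","items":{"type":"array"}},"fingers":{"type":"number"}},"required":["deltas"]}

```bash
mkdir -p pics
python3 - <<'E'
from cell import bot
import cv2,numpy as np
for n in("top","scene"):
    c=bot.camera(n); cv2.imwrite(f"pics/{n}0.png",c["color"]); print(n,c["fx"],c["cx"],c["cy"],np.round(c["R"],4).tolist(),np.round(c["t"],1).tolist())
s=bot.get_state();print(s["clock"],s["ee_pos"],np.round(s["eef_rot"],3).tolist(),s["grip_width"],bot.tcp_to_tips)
E
```

```text
top 378.3399210089842 315.40743231504985 202.06140893807716 [[-0.019, -0.9998, -0.0069], [-0.9776, 0.0201, -0.2096], [0.2097, 0.0027, -0.9778]] [-30.4, 589.8, 773.6]
scene 468.9818072734466 314.0663332096564 206.71426945123383 [[0.8531, 0.5216, -0.0083], [0.4064, -0.6745, -0.6164], [-0.3272, 0.5225, -0.7874]] [-481.9, -204.2, 1437.4]
0.1 [ 179.70334562 -597.85176185  238.06641469] [[0.958, 0.288, -0.0], [0.288, -0.958, 0.002], [0.0, -0.002, -1.0]] 85.65883438481694 8.0
```

View pics/top0.png

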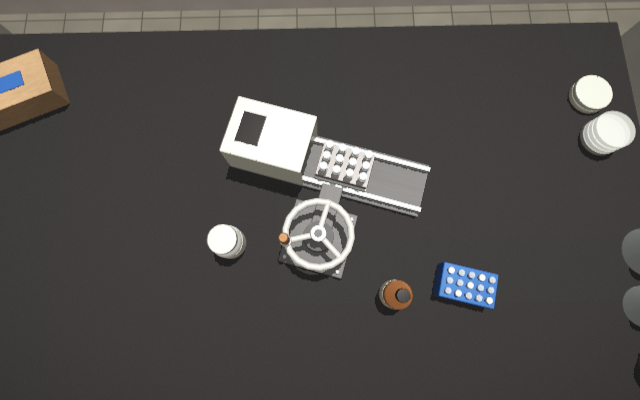

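View pics/scene0.png

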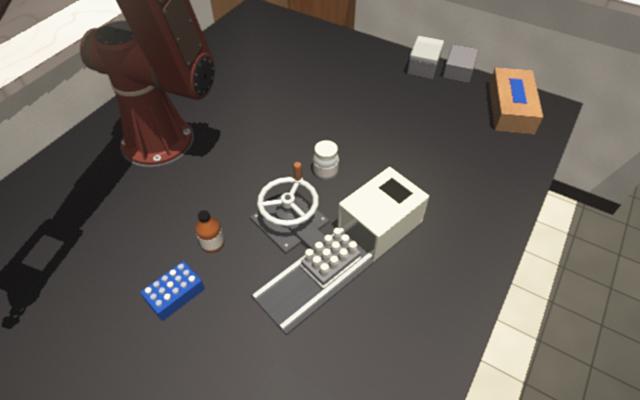

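The top view shows the hub at (318,234), the handle's top at (283,239), the jar's cap at (226,241) and the bottle's cap at about (403,295). The scene view shows the handle at (298,170) and the hub at (288,200).

```bash
cat > h.py <<'E'
from cell import bot
import cv2,numpy as np
def ray(c,u,v,z):
    R=np.array(c["R"]);t=np.array(c["t"]);o=-R.T@t
    d=R.T@np.array([(u-c["cx"])/c["fx"],(v-c["cy"])/c["fy"],1]); return o+d*(z-o[2])/d[2]
def proj(c,X):
    p=np.array(c["R"])@X+np.array(c["t"]);return c["cx"]+c["fx"]*p[0]/p[2],c["cy"]+c["fy"]*p[1]/p[2]
def brown(c,box):
    x0,x1,y0,y1=box
    h=cv2.cvtColor(c["color"],cv2.COLOR_BGR2HSV)[y0:y1,x0:x1]
    m=((h[...,0]<20)&(h[...,1]>90)&(h[...,2]>70)).astype(np.uint8)
    n,l,s,ce=cv2.connectedComponentsWithStats(m)
    k=1+s[1:,4].argmax(); return s[k]+np.array([x0,y0,0,0,0]),ce[k]+[x0,y0]
E
python3 - <<'E'
from h import *
c=bot.camera("top"); s=bot.camera("scene")
bt,ct=brown(c,(265,310,215,260)); bs,cs=brown(s,(280,320,150,195))
print(bt,ct,bs,cs)
print("hub top",ray(c,318,234,98),"scene",ray(s,288,199,98))
# rim ellipse in top view: bright pixels
g=cv2.cvtColor(c["color"],cv2.COLOR_BGR2GRAY)
m=(g>140).astype(np.uint8);m[:,:275]=0;m[:,365:]=0;m[:190]=0;m[280:]=0
n,l,st,ce=cv2.connectedComponentsWithStats(m);k=1+st[1:,4].argmax();print("rim box",st[k])
pts=np.argwhere(l==k)[:,::-1]
hull=cv2.convexHull(pts.astype(np.int32));e=cv2.fitEllipse(hull);print("ell",e,ray(c,*e[0],86))
print("handle mid z (top)",ray(c,*ct,130),"scene",ray(s,*cs,122), "jar",ray(c,224,239,95),"bottle",ray(c,403,295,125))
cv2.imwrite("pics/crop.png",cv2.resize(np.hstack([c["color"][180:290,260:380],s["color"][130:240,230:350]]),None,fx=3.3,fy=3.3,interpolation=2))
E
```

```text
[278 233  11  11  96] [283.21875 238.     ] [293 162   9  18 132] [297.35606061 170.08333333]
hub top [513.58557628 -46.26560103  98.        ] scene [520.67290187 -50.17052629  98.        ]
rim box [ 279  190   78   82 3194]
ell ((319.28143310546875, 229.8153533935547), (73.79067993164062, 84.6351547241211), 29.893526077270508) [523.94188436 -49.18353348  86.        ]
handle mid z (top) [502.89294672  23.09670882 130.        ] scene [500.76712581  25.42135295 122.        ] jar [507.41208205 149.56600943  95.        ] bottle [ 388.28905158 -208.24819913  125.        ]
```

View pics/crop.png

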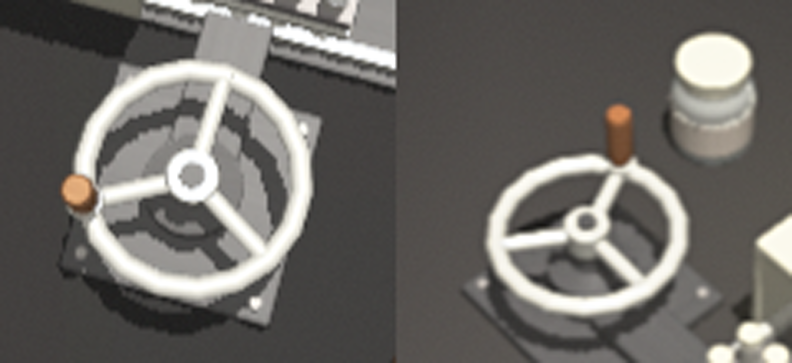

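Call:
apply_moves --deltas '[[[0.57,-0.63,0],[0,0,0.335]],[[1.13,-1.25,0],[0,0,0.67]],[[1.7,-1.88,0],[0,0,1.0]],[[2.27,-2.5,0],[0,0,1.34]],[[2.83,-3.13,0],[0,0,1.67]],[[3.4,-3.76,0],[0,0,2.0]],[[3.97,-4.38,0],[0,0,2.34]],[[4.53,-5.0,0],[0,0,2.68]],[[5.1,-5.63,0],[0,0,3.0]],[[5.67,-6.26,0],[0,0,3.35]]]' --fingers 0

```text
clock: 1.03
ee_pos: [325.3, -291.9, 239.2]
eef_rot: [[1.0, -0.002, 0.0], [-0.002, -1.0, -0.0], [0.0, 0.0, -1.0]]
ft_force: [1.3, 0.6, 0.4]
grip_width: 0.7
finger_force: 0.0
```

Call:
apply_moves --deltas '[[[0.4,-0.85,0],[0,0,0]],[[0.8,-1.7,0],[0,0,0]],[[1.2,-2.55,0],[0,0,0]],[[1.6,-3.4,0],[0,0,0]],[[2.0,-4.25,0],[0,0,0]],[[2.4,-5.1,0],[0,0,0]],[[2.8,-5.95,0],[0,0,0]],[[3.2,-6.8,0],[0,0,0]],[[3.4,-7.4,0],[0,0,0]],[[3.5,-7.65,0],[0,0,0]]]'

```text
clock: 1.87
ee_pos: [465.7, 15.5, 239.3]
eef_rot: [[1.0, 0.003, 0.0], [0.003, -1.0, 0.001], [0.0, -0.001, -1.0]]
ft_force: [-0.4, -0.1, 0.2]
grip_width: -0.2
finger_force: 0.0
```

Run:
```python
from h import *
w=bot.camera("wrist");cv2.imwrite("pics/w1.png",w["color"])
s=bot.get_state();print(s["clock"],s["ee_pos"],s["ft_force"])
for n,X in(("hub",[517,-47,98]),("handletop",[502,22,149])):print(n,proj(w,np.array(X)))
```

```text
1.9167 [465.85592313  15.50274786 239.20405099] [0.95102785 0.48348392 0.06053566]
hub (np.float64(393.1705888058883), np.float64(135.45044420068365))
handletop (np.float64(311.75706651127706), np.float64(160.38298269947506))
```

View pics/w1.png

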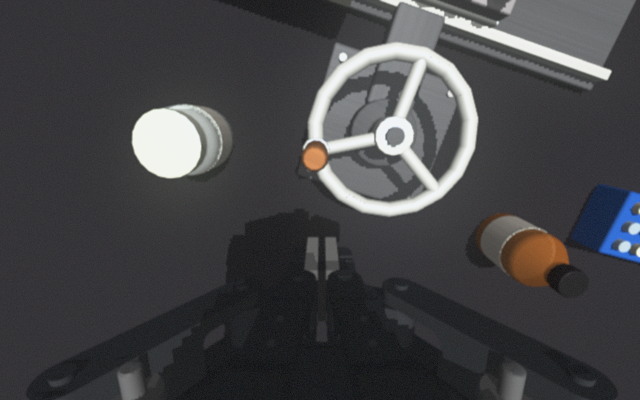

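The wrist view shows the hub at (394,135), against a prediction of (393,135), and the handle's top at (315,155). The hub is therefore at (517.5,-47) and the handle at (505,20), 68 mm out, which agrees with the given 70 mm. Next I go down behind the handle.

Call:
apply_moves --deltas '[[[0,0,0.5],[0,0,0]],[[0,0,1.1],[0,0,0]],[[0,0,1.7],[0,0,0]],[[0,0,2.3],[0,0,0]],[[0,0,2.7],[0,0,0]],[[0,0,2.9],[0,0,0]],[[0,0,2.98],[0,0,0]],[[0,0,2.98],[0,0,0]]]'

```text
clock: 2.58
ee_pos: [464.8, 11.7, 119.8]
eef_rot: [[1.0, -0.001, -0.001], [-0.001, -1.0, -0.0], [-0.001, 0.0, -1.0]]
ft_force: [-0.4, 0.3, 0.2]
grip_width: -0.0
finger_force: 0.0
```

```bash
cat > plan.py <<'E'
import numpy as np,sys
H=np.array([517.5,-47]);r=74
def P(a):a=np.radians(a);return H+r*np.array([np.cos(a),np.sin(a)])
def table(cur,a0,da,n):
    cur=np.array(cur,float)
    for k in range(n):
        rows=[np.round((P(a0-da*(10*k+i))-cur)*[1,-1]/40,2) for i in range(1,11)]
        print(k,[[[float(x),float(y),0],[0,0,0]] for x,y in rows]); cur=cur+rows[-1]*40*[1,-1]
if __name__=="__main__":
    print(P(119)); table(P(119),119,3.6,10)
E
python3 plan.py; python3 -c "
from cell import bot
s=bot.get_state();print(s['clock'],s['ee_pos'],s['ft_force'])"
```

```text
[481.6240881   17.72185833]
0 [[[0.1, -0.05, 0], [0, 0, 0]], [[0.21, -0.1, 0], [0, 0, 0]], [[0.32, -0.14, 0], [0, 0, 0]], [[0.43, -0.17, 0], [0, 0, 0]], [[0.54, -0.2, 0], [0, 0, 0]], [[0.66, -0.22, 0], [0, 0, 0]], [[0.77, -0.23, 0], [0, 0, 0]], [[0.89, -0.23, 0], [0, 0, 0]], [[1.01, -0.23, 0], [0, 0, 0]], [[1.12, -0.22, 0], [0, 0, 0]]]
1 [[[0.12, 0.02, 0], [0, 0, 0]], [[0.23, 0.04, 0], [0, 0, 0]], [[0.34, 0.08, 0], [0, 0, 0]], [[0.45, 0.12, 0], [0, 0, 0]], [[0.56, 0.16, 0], [0, 0, 0]], [[0.66, 0.21, 0], [0, 0, 0]], [[0.76, 0.27, 0], [0, 0, 0]], [[0.86, 0.34, 0], [0, 0, 0]], [[0.95, 0.41, 0], [0, 0, 0]], [[1.04, 0.49, 0], [0, 0, 0]]]
2 [[[0.08, 0.08, 0], [0, 0, 0]], [[0.16, 0.16, 0], [0, 0, 0]], [[0.23, 0.26, 0], [0, 0, 0]], [[0.3, 0.35, 0], [0, 0, 0]], [[0.35, 0.45, 0], [0, 0, 0]], [[0.41, 0.55, 0], [0, 0, 0]], [[0.45, 0.66, 0], [0, 0, 0]], [[0.49, 0.77, 0], [0, 0, 0]], [[0.53, 0.88, 0], [0, 0, 0]], [[0.55, 1.0, 0], [0, 0, 0]]]
3 [[[0.02, 0.11, 0], [0, 0, 0]], [[0.03, 0.23, 0], [0, 0, 0]], [[0.04, 0.34, 0], [0, 0, 0]], [[0.03, 0.46, 0], [0, 0, 0]], [[0.02, 0.57, 0], [0, 0, 0]], [[0.0
[... 1423 characters left out ...]
.11, 0], [0, 0, 0]], [[-0.03, -0.23, 0], [0, 0, 0]], [[-0.03, -0.35, 0], [0, 0, 0]], [[-0.03, -0.46, 0], [0, 0, 0]], [[-0.02, -0.58, 0], [0, 0, 0]], [[-0.0, -0.69, 0], [0, 0, 0]], [[0.02, -0.81, 0], [0, 0, 0]], [[0.06, -0.92, 0], [0, 0, 0]], [[0.09, -1.03, 0], [0, 0, 0]], [[0.14, -1.13, 0], [0, 0, 0]]]
9 [[[0.05, -0.11, 0], [0, 0, 0]], [[0.11, -0.21, 0], [0, 0, 0]], [[0.18, -0.3, 0], [0, 0, 0]], [[0.25, -0.4, 0], [0, 0, 0]], [[0.32, -0.48, 0], [0, 0, 0]], [[0.41, -0.57, 0], [0, 0, 0]], [[0.49, -0.64, 0], [0, 0, 0]], [[0.58, -0.71, 0], [0, 0, 0]], [[0.68, -0.78, 0], [0, 0, 0]], [[0.78, -0.84, 0], [0, 0, 0]]]
2.5833 [464.77029831  11.67693632 119.75930391] [-0.41666742  0.26263045  0.20774012]
```

Call:
apply_moves --deltas '[[[0.1,-0.05,0],[0,0,0]],[[0.2,-0.1,0],[0,0,0]],[[0.3,-0.13,0],[0,0,0]],[[0.38,-0.15,0],[0,0,0]],[[0.42,-0.15,0],[0,0,0]],[[0.42,-0.15,0],[0,0,0]]]'

```text
clock: 3.08
ee_pos: [482.6, 18.5, 120.5]
eef_rot: [[1.0, -0.0, 0.001], [-0.0, -1.0, -0.0], [0.001, 0.0, -1.0]]
ft_force: [-0.2, 0.5, 0.2]
grip_width: 0.0
finger_force: 0.0
```

Call:
apply_moves --deltas '[[[0.1,-0.05,0],[0,0,0]],[[0.21,-0.1,0],[0,0,0]],[[0.32,-0.14,0],[0,0,0]],[[0.43,-0.17,0],[0,0,0]],[[0.54,-0.2,0],[0,0,0]],[[0.66,-0.22,0],[0,0,0]],[[0.77,-0.23,0],[0,0,0]],[[0.89,-0.23,0],[0,0,0]],[[1.01,-0.23,0],[0,0,0]],[[1.12,-0.22,0],[0,0,0]]]'

```text
clock: 3.92
ee_pos: [527.2, 27.4, 119.9]
eef_rot: [[1.0, -0.001, -0.0], [-0.001, -1.0, 0.001], [-0.0, -0.001, -1.0]]
ft_force: [-1.1, 0.7, 0.4]
grip_width: -0.0
finger_force: 1.1
```

Run:
```python
from h import *
w=bot.camera("top");v=bot.camera("wrist");cv2.imwrite("pics/t2.png",np.hstack([cv2.resize(w["color"][160:300,250:390],(400,400)),v["color"][:,120:520]]))
s=bot.get_state();print(s["clock"],s["ee_pos"],s["ft_force"])
```

```text
4.0167 [528.01389872  27.13908638 120.19885152] [ 0.36867835  0.90586216 -0.19255997]
```

View pics/t2.png

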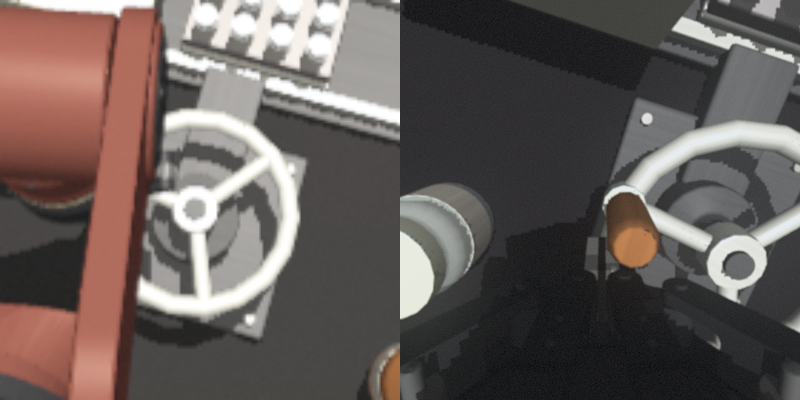

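The views show that the wheel has turned about 30°. The handle, at about (632,235) in the right half, touches the front of the fingers. The offset is as planned, so I carry on.

Call:
apply_moves --deltas '[[[0.12,0.02,0],[0,0,0]],[[0.23,0.04,0],[0,0,0]],[[0.34,0.08,0],[0,0,0]],[[0.45,0.12,0],[0,0,0]],[[0.56,0.16,0],[0,0,0]],[[0.66,0.21,0],[0,0,0]],[[0.76,0.27,0],[0,0,0]],[[0.86,0.34,0],[0,0,0]],[[0.95,0.41,0],[0,0,0]],[[1.04,0.49,0],[0,0,0]]]'

```text
clock: 4.85
ee_pos: [569.1, 7.5, 120.2]
eef_rot: [[1.0, -0.0, 0.001], [-0.0, -1.0, 0.0], [0.001, -0.0, -1.0]]
ft_force: [-1.4, 2.5, -0.7]
grip_width: 0.1
finger_force: 1.1
```

Call:
apply_moves --deltas '[[[0.08,0.08,0],[0,0,0]],[[0.16,0.16,0],[0,0,0]],[[0.23,0.26,0],[0,0,0]],[[0.3,0.35,0],[0,0,0]],[[0.35,0.45,0],[0,0,0]],[[0.41,0.55,0],[0,0,0]],[[0.45,0.66,0],[0,0,0]],[[0.49,0.77,0],[0,0,0]],[[0.53,0.88,0],[0,0,0]],[[0.55,1.0,0],[0,0,0]]]'

```text
clock: 5.68
ee_pos: [590.5, -32.9, 120.1]
eef_rot: [[1.0, -0.001, 0.0], [-0.001, -1.0, 0.0], [0.0, -0.0, -1.0]]
ft_force: [0.1, 2.5, 0.8]
grip_width: 0.1
finger_force: 1.2
```

Run:
```python
from h import *
w=bot.camera("top");v=bot.camera("wrist");cv2.imwrite("pics/t3.png",np.hstack([cv2.resize(w["color"][160:300,250:390],(400,400)),v["color"][:,120:520]]))
s=bot.get_state();print(s["clock"],s["ee_pos"],s["ft_force"])
```

```text
5.7833 [590.6017976  -33.80959498 120.20443211] [ 0.05331367 -0.21229787  0.33694069]
```

View pics/t3.png

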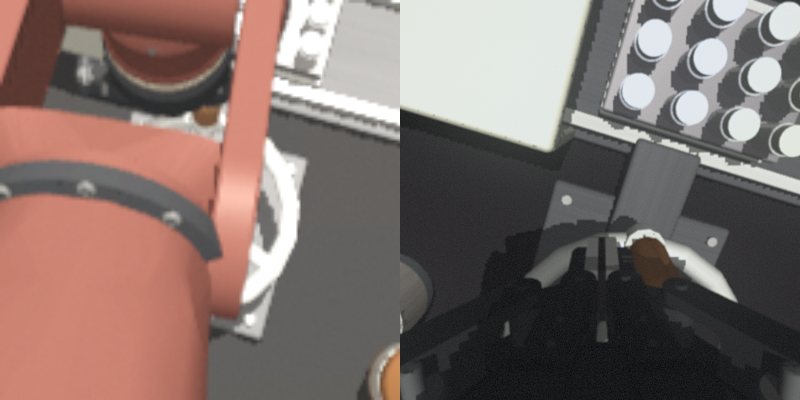

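The fingers are now behind the handle, which shows at about (650,265) in the wrist half. The push is working, so I carry on.

Call:
apply_moves --deltas '[[[0.02,0.11,0],[0,0,0]],[[0.03,0.23,0],[0,0,0]],[[0.04,0.34,0],[0,0,0]],[[0.03,0.46,0],[0,0,0]],[[0.02,0.57,0],[0,0,0]],[[0.01,0.69,0],[0,0,0]],[[-0.02,0.8,0],[0,0,0]],[[-0.05,0.91,0],[0,0,0]],[[-0.09,1.02,0],[0,0,0]],[[-0.14,1.13,0],[0,0,0]]]'

```text
clock: 6.62
ee_pos: [585.0, -78.4, 120.3]
eef_rot: [[1.0, -0.0, 0.001], [-0.0, -1.0, -0.001], [0.001, 0.001, -1.0]]
ft_force: [2.2, 0.9, -0.4]
grip_width: -0.1
finger_force: 1.2
```

Call:
apply_moves --deltas '[[[-0.05,0.1,0],[0,0,0]],[[-0.11,0.2,0],[0,0,0]],[[-0.17,0.3,0],[0,0,0]],[[-0.24,0.39,0],[0,0,0]],[[-0.32,0.48,0],[0,0,0]],[[-0.4,0.56,0],[0,0,0]],[[-0.49,0.64,0],[0,0,0]],[[-0.58,0.71,0],[0,0,0]],[[-0.68,0.78,0],[0,0,0]],[[-0.78,0.84,0],[0,0,0]]]'

```text
clock: 7.45
ee_pos: [553.2, -111.7, 120.2]
eef_rot: [[1.0, -0.001, 0.0], [-0.001, -1.0, -0.0], [0.0, 0.0, -1.0]]
ft_force: [2.3, 0.7, -0.4]
grip_width: 0.3
finger_force: 1.1
```

Call:
apply_moves --deltas '[[[-0.1,0.05,0],[0,0,0]],[[-0.21,0.1,0],[0,0,0]],[[-0.32,0.14,0],[0,0,0]],[[-0.43,0.17,0],[0,0,0]],[[-0.54,0.19,0],[0,0,0]],[[-0.65,0.21,0],[0,0,0]],[[-0.77,0.22,0],[0,0,0]],[[-0.89,0.23,0],[0,0,0]],[[-1.0,0.22,0],[0,0,0]],[[-1.12,0.21,0],[0,0,0]]]'

```text
clock: 8.28
ee_pos: [508.3, -119.7, 120.2]
eef_rot: [[1.0, -0.0, 0.0], [-0.0, -1.0, -0.0], [0.0, 0.0, -1.0]]
ft_force: [2.8, -0.5, 0.9]
grip_width: -0.4
finger_force: 1.2
```

Run:
```python
from h import *
w=bot.camera("scene");v=bot.camera("wrist");cv2.imwrite("pics/t4.png",np.hstack([cv2.resize(w["color"][110:290,200:380],(400,400)),v["color"][:,120:520]]))
s=bot.get_state();print(s["clock"],s["ee_pos"],s["ft_force"])
```

```text
8.3833 [ 507.19200465 -119.37629001  119.7227656 ] [0.6490245  0.52193257 0.0578345 ]
```

View pics/t4.png

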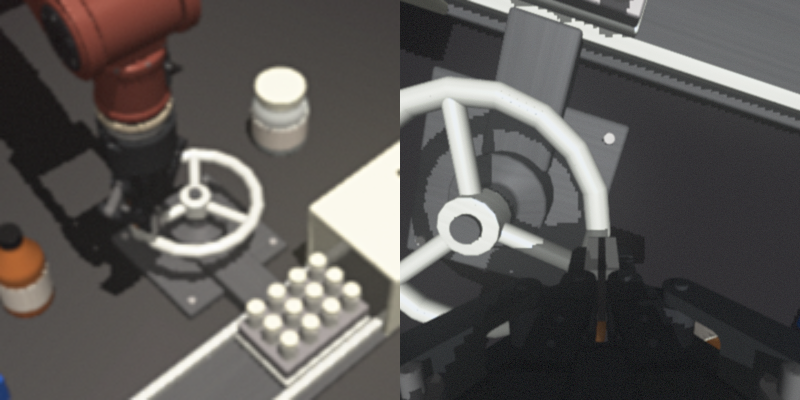

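The wheel is still following. The brown handle shows at (600,330), behind the fingers, and nothing else has moved. On to the second half.

Call:
apply_moves --deltas '[[[-0.11,-0.01,0],[0,0,0]],[[-0.23,-0.04,0],[0,0,0]],[[-0.34,-0.07,0],[0,0,0]],[[-0.45,-0.11,0],[0,0,0]],[[-0.55,-0.16,0],[0,0,0]],[[-0.66,-0.21,0],[0,0,0]],[[-0.76,-0.27,0],[0,0,0]],[[-0.86,-0.33,0],[0,0,0]],[[-0.95,-0.4,0],[0,0,0]],[[-1.03,-0.48,0],[0,0,0]]]'

```text
clock: 9.22
ee_pos: [466.9, -100.2, 120.0]
eef_rot: [[1.0, -0.0, -0.001], [-0.0, -1.0, -0.0], [-0.001, 0.0, -1.0]]
ft_force: [2.4, -1.7, -1.0]
grip_width: -0.2
finger_force: 1.2
```

Call:
apply_moves --deltas '[[[-0.09,-0.08,0],[0,0,0]],[[-0.16,-0.17,0],[0,0,0]],[[-0.24,-0.26,0],[0,0,0]],[[-0.3,-0.36,0],[0,0,0]],[[-0.36,-0.46,0],[0,0,0]],[[-0.41,-0.56,0],[0,0,0]],[[-0.46,-0.66,0],[0,0,0]],[[-0.5,-0.77,0],[0,0,0]],[[-0.53,-0.89,0],[0,0,0]],[[-0.56,-1.0,0],[0,0,0]]]'

```text
clock: 10.05
ee_pos: [444.9, -59.9, 120.1]
eef_rot: [[1.0, -0.001, -0.0], [-0.001, -1.0, 0.0], [-0.0, -0.0, -1.0]]
ft_force: [-0.0, -2.3, -1.5]
grip_width: 0.1
finger_force: 1.2
```

Call:
apply_moves --deltas '[[[-0.02,-0.11,0],[0,0,0]],[[-0.03,-0.23,0],[0,0,0]],[[-0.03,-0.35,0],[0,0,0]],[[-0.03,-0.46,0],[0,0,0]],[[-0.02,-0.58,0],[0,0,0]],[[0,-0.69,0],[0,0,0]],[[0.02,-0.81,0],[0,0,0]],[[0.06,-0.92,0],[0,0,0]],[[0.09,-1.03,0],[0,0,0]],[[0.14,-1.13,0],[0,0,0]]]'

```text
clock: 10.88
ee_pos: [450.4, -14.4, 120.0]
eef_rot: [[1.0, -0.0, -0.001], [-0.0, -1.0, 0.001], [-0.001, -0.001, -1.0]]
ft_force: [-2.4, -0.9, 1.3]
grip_width: 0.2
finger_force: 1.2
```

Run:
```python
from h import *
w=bot.camera("scene");v=bot.camera("wrist");cv2.imwrite("pics/t5.png",np.hstack([cv2.resize(w["color"][110:290,200:380],(400,400)),v["color"][:,120:520]]))
s=bot.get_state();print(s["clock"],s["ee_pos"],s["ft_force"])
b,ce=brown(w,(270,320,150,195));print(b,ce)
```

```text
10.9833 [450.94598547 -14.24922885 119.98698288] [-0.07900775 -0.07021582 -0.12690554]
[278 161   8  18 126] [281.61111111 169.46031746]
```

View pics/t5.png

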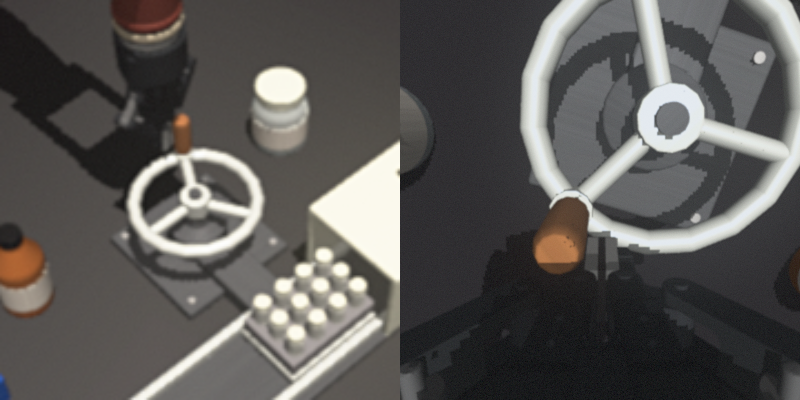

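The scene view puts the handle at (281.6,169.5); it started at (297.4,170.1). I compute the angle that remains.

Run:
```python
from h import *
w=bot.camera("scene");s=bot.get_state();print(s["ee_pos"])
H=np.array([517.5,-47])
for n,p in(("now",brown(w,(270,320,150,195))[1]),("start",(297.356,170.083))):
    X=ray(w,*p,122)[:2]; print(n,X,np.hypot(*(X-H)),np.degrees(np.arctan2(*(X-H)[::-1])))
e=s["ee_pos"][:2]-H;print("tool",np.hypot(*e),np.degrees(np.arctan2(*e[::-1])))
from plan import *
P0=P(119-9*36);print(P0);table(P0,119-324,3.0,1)
```

```text
[451.0362417  -14.52674071 120.03090813]
now [465.57380573   7.09015539] 74.98049454016291 133.8306650348759
start [500.76637507  25.42223744] 74.33030794050269 103.01024007433614
tool 73.97258773159376 153.96051464305972
[450.43322376 -15.72624863]
0 [[[0.04, -0.09, 0], [0, 0, 0]], [[0.09, -0.17, 0], [0, 0, 0]], [[0.14, -0.25, 0], [0, 0, 0]], [[0.2, -0.33, 0], [0, 0, 0]], [[0.26, -0.41, 0], [0, 0, 0]], [[0.32, -0.48, 0], [0, 0, 0]], [[0.39, -0.55, 0], [0, 0, 0]], [[0.46, -0.61, 0], [0, 0, 0]], [[0.54, -0.68, 0], [0, 0, 0]], [[0.62, -0.73, 0], [0, 0, 0]]]
```

Call:
apply_moves --deltas '[[[0.04,-0.09,0],[0,0,0]],[[0.09,-0.17,0],[0,0,0]],[[0.14,-0.25,0],[0,0,0]],[[0.2,-0.33,0],[0,0,0]],[[0.26,-0.41,0],[0,0,0]],[[0.32,-0.48,0],[0,0,0]],[[0.39,-0.55,0],[0,0,0]],[[0.46,-0.61,0],[0,0,0]],[[0.51,-0.66,0],[0,0,0]],[[0.56,-0.69,0],[0,0,0]]]'

```text
clock: 11.87
ee_pos: [473.2, 12.9, 120.0]
eef_rot: [[1.0, -0.0, -0.001], [-0.0, -1.0, 0.001], [-0.001, -0.001, -1.0]]
ft_force: [-2.7, -1.0, -0.2]
grip_width: 0.0
finger_force: 1.1
```

Run:
```python
from h import *
w=bot.camera("scene");w=bot.camera("scene");s=bot.get_state();print(s["clock"],s["ee_pos"])
H=np.array([517.5,-47])
b,p=brown(w,(270,320,150,195));X=ray(w,*p,122)[:2];print(b,p,X,np.hypot(*(X-H)),np.degrees(np.arctan2(*(X-H)[::-1])))
```

```text
11.9667 [473.61409763  12.80860791 120.06561347]
[290 161   9  18 131] [294.39694656 169.30534351] [492.86850998  23.79644412] 74.95896744077795 109.18380161028695
```

Call:
apply_moves --deltas '[[[0.06,-0.02,0],[0,0,0]],[[0.11,-0.04,0],[0,0,0]],[[0.15,-0.05,0],[0,0,0]],[[0.18,-0.06,0],[0,0,0]],[[0.18,-0.06,0],[0,0,0]],[[0.18,-0.06,0],[0,0,0]]]'

```text
clock: 12.47
ee_pos: [480.7, 14.8, 120.1]
eef_rot: [[1.0, -0.001, 0.001], [-0.001, -1.0, -0.0], [0.001, 0.0, -1.0]]
ft_force: [-1.5, 0.4, -0.4]
grip_width: 0.1
finger_force: 0.5
```

Run:
```python
from h import *
w=bot.camera("scene");s=bot.get_state();print(s["clock"],s["ee_pos"])
H=np.array([517.5,-47])
b,p=brown(w,(270,320,150,195));X=ray(w,*p,122)[:2];print(b,p,X,np.hypot(*(X-H)),np.degrees(np.arctan2(*(X-H)[::-1])))
```

```text
12.5167 [480.65321259  14.74551467 120.14261977]
[293 162   9  18 129] [297.09302326 170.08527132] [500.19800833  25.07156365] 74.11929035764913 103.49935364646251
```

Within half a degree of the start. Now back off along -x, then up and away.

Call:
apply_moves --deltas '[[[-0.3,0,0],[0,0,0]],[[-0.8,0,0],[0,0,0]],[[-1.2,0,0],[0,0,0]],[[-1.2,0,-0.6],[0,0,0]],[[-1.2,0,-1.3],[0,0,0]],[[-1.2,0,-2.0],[0,0,0]],[[-1.2,0,-2.5],[0,0,0]],[[-1.2,0,-2.5],[0,0,0]],[[-1.2,0,-2.5],[0,0,0]],[[-1.2,0,-2.5],[0,0,0]]]'

```text
clock: 13.35
ee_pos: [432.3, 14.8, 219.7]
eef_rot: [[1.0, -0.001, 0.0], [-0.001, -1.0, -0.0], [0.0, 0.0, -1.0]]
ft_force: [0.1, 1.1, -0.2]
grip_width: 0.1
finger_force: 0.0
```

Run:
```python
from h import *
w=bot.camera("scene");s=bot.get_state();print(s["clock"],s["ee_pos"],s["joint_vel"])
b,p=brown(w,(270,320,150,195));print(b,p)
a=cv2.imread("pics/scene0.png")
cv2.imwrite("pics/end.png",np.hstack([a[110:330,110:450],w["color"][110:330,110:450]]))
```

```text
13.4 [431.69097073  14.87471412 218.89423409] [ 0.07536156  0.67388074  0.60704053 -0.05908244  0.31568505 -0.01478722]
[293 162   9  18 128] [297.0625   170.078125]
```

View pics/end.png

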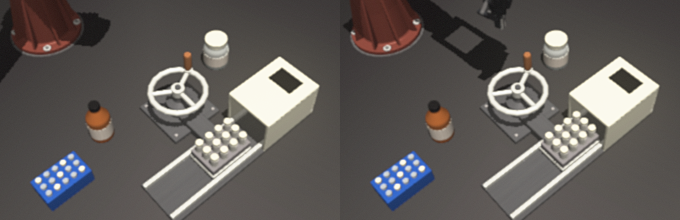

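The handle is back at (297,170), the rack has moved on one row towards the hood, and the bystanders haven't moved. The arm is clear.

```bash
python3 -c "
from cell import bot
print(bot.hand_in())"
```

```text
the job is handed in; nothing more can be done
None
```

I pushed the wheel one full turn clockwise and handed the job in at 13.4 s: the camera shows the handle within about 0.5° of where it started, the rack moved on by what looks like one row, the bottle, jar and tube rack in place and the arm clear, but the hand-in returned no verdict.

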